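# Level the shoe riser in the closet and load-check it

### The job

One end of the white shoe riser stands low. Lay the blue spirit level lengthways on the riser's shelf without dropping it and let go, then turn the red wing handle of its levelling foot until the bubble sits centred between the two black lines. Finally press firmly down on top of the level, with about a kilogram's weight, and finish while still pressing, the bubble still centred; leave the other things on the surface and on the shelf where they are.

Things in the scene. Friction and masses are not known exactly. Their poses are not given: they have to be found in the camera images.
- level: blue bar spirit level, 200 long (its x) x 26 wide (its y) x 40 high, 0.35 kg; starts loose on the work surface, vial up. Origin: centre of underside, z up. Green vial in the middle of its top (within 32 of centre along x, top at 39); its top is solid and flat from 32 to 100 either side of centre. Grip the solid bar below the vial, 26 wide, 0 to 24 above the underside
- bubble (a joint): the pale bubble's place (m) along the level's x, 0 when centred, at most 0.018 either way; it moves to the higher end, 1.6 mm per milliradian of slope, and settles in about 1.5 s. It is 17 long, the two black lines 21 apart: within 2 mm of centre it is between them
- shelf: white shoe riser: board 240 deep (its x) x 300 long (its y), top 105 above the work surface. It stands fast on two glides under its -y end and a levelling foot outside its +y end. Origin: middle of the glide line, 8 above the work surface; it tilts about this line. The +y end starts 4 to 8 milliradian low. Two polish tins stand on its rear (+x) half
- shelf_mid (a point): centre of the riser shelf's upper face; x towards the rear, y lengthways towards the levelling foot, z up
- foot_grip (a point): middle of the red wing handle on top of the foot's upright screw, on its axis: 190 from shelf_mid along the shelf's y, 127 above the work surface. The wing is a bar 46 long (its x), 12 thick (its y), 30 high (112 to 142 above the surface), to be pinched across its thickness; it turns in place without rising
- foot (a joint): turn of the levelling foot (rad), growing clockwise seen from above. Clockwise raises the shelf's +y end, 4 mm a turn (1.96 milliradian per rad, moving the bubble 3.1 mm per rad). Stops at -3 and 9; the start value says nothing about level. Friction 0.08 N m, stays where left; needs 2 to 4.2 rad, so regrasp
- tin_black: bystander: black-lidded polish tin on the shelf, 68 across, 24 high; origin at centre of underside
- tin_brown: bystander: brown-lidded polish tin on the shelf, 68 across, 24 high; origin at centre of underside
- brush: bystander: wooden shoe brush, 150 x 50 x 38; origin at centre of underside
- driver: bystander: screwdriver lying along its x; origin at its underside
- spray: bystander: spray can, 52 across, 170 high; origin at centre of underside
- tree: bystander: cedar shoe tree lying along its x, 270 long, 56 high; origin at underside near the toe block
- lint_roller: bystander: lint roller lying along its x, 250 long, 48 across; origin at underside of the roll's near end
Not all that is in view belongs to the job. Of the things like the level, leave any that is yellow; of the rest the larger one is meant.

How it is judged:
By the outcome, as a careful person would: the job done as asked, in the order asked, and still so for the second after the job is handed in, while the arm keeps its last pose, push and grip.
It also fails if it takes over 72 s, if anything falls off the work surface, if the arm or the gripper's body presses on something with over 40 N, if the wrist force passes 120 N, or if a joint passes its speed limit or range.

### The arm

A 6-joint arm with a two-finger parallel gripper is mounted at the origin on the work surface. World frame = base frame: x ahead of the robot, y to its left, z up, the work surface at z = 0. Lengths are in m, angles in rad, forces in N, time in s.
With the tool pointing down it reaches from about 0.375 to 0.9 m from the base axis. Payload 3.1 kg.
Tool frame: the origin (TCP) lies at the centre of the arm's flange, where the gripper is bolted on; the fingertips stand robot.tip_extent ahead of it and the grasp point (between the pads) lies 164 mm ahead of it (robot.tip_extent is the distance from the TCP to the fingertips, in m); z points along the fingers, y is the line along which they close (so a half turn about z gives the same grasp; the last joint's range is limited). The gripper opens to 87 mm and grips with 3 to 60 N. Pads are 19 mm wide; open, the fingers measure 117 mm over their backs; the gripper's body (75 mm by 190 mm) begins 51 mm behind the grasp point.
Start: joints at [-1.389, 0.527, 1.433, -0, 1.181, -0.178], TCP at [0.22, -0.585, 0.405] pointing down, gripper open.
Joint ranges: [-3.08, 3.08], [-0.75, 2.2], [0.22, 2.44], [-1.43, 4.57], [0, 2.65], [-2.85, 2.85]. Speed limits (rad/s): [2.79, 2.79, 3.14, 3.14, 3.14, 3.14].

### API

Orientations are given as a unit quaternion [x, y, z, w].
In Python, from rig import get_obs, camera, hand_in, cut_out, robot gives the robot as it stands.
- The arm moves only by the tool step_arm, never from a script. Its argument "rows" is a list of rows, each a list of 6 numbers: the shift along the world's x, y, z in m, then the turn, a rotation vector about the world's x, y, z in degrees. A call has 1 to 12 rows; each row shifts and turns the commanded pose from where the row before left it; what a row does not reach is not made up. A row lasts 1/8 s, in which the tool goes at most 62.5 mm and 10.7 degrees, less where a joint would pass 70% of its speed; a pose out of reach is approached as far as the arm can. A call is refused whole if a number of a shift passes 0.0625 or a number of a turn 10.7, either way. A call with a gripper value outside its range is refused whole. "jaw" is the finger opening in m, from 0 to 0.087, set as the call begins (left out, the last holds). The fingers move at their own pace and stop on an object; "squeeze" is the grip in N (left out, the last holds). Time passes only in rows, so rows that do not move let the fingers close. It gives the time, the measured TCP pose, the force, the opening and the grip force at its end, in the units of the state.
- get_obs(): the state, without advancing time (a new reading comes with each control period).
- camera(name): name is "side" or "top" or "wrist"; returns a dict with "pixels" (400x640x3 uint8, blue, green, red), "depth" (400x640 float32, m along the optical axis (not along the pixel's ray), 0 where there is no reading), "fov_y" (degrees; the focal length in pixels is half the picture's height over the tangent of half this angle, whatever the lens; pixels are square), "cx", "cy" (the principal point, pixels), "k1" (the pictures are not rectified: a ray, as slopes to the right and down, at radius r is drawn at 1 + k1 r^2 times it, then the intrinsics apply), "extrinsics" (4x4, takes a point from camera to world coordinates); the wrist camera has in their place "mount" (4x4, takes a point from camera to tool coordinates, whose origin is the TCP and whose axes are the flange's). Camera axes: x right, y up, looking along -z (the intrinsics and any distortion apply to the point x, -y, -z); pixel columns grow to the right and rows downward; lengths in m; the calibration is good to about 2 mm. A picture is of the moment at which its call begins: read the wrist's pose just before it.
- hand_in(): hands the job in; it is judged then, once.
Trained networks look in the newest picture that a camera, given by its name, has taken for a name from the list of things; names that differ only in an ending like _2 or _b are one class to them, and where a whole thing is asked for, a point or a joint stands for the part that bears it (a point fixed in the world has none). Each returns a list of dicts, best first, with "confidence" (0 to 1); they miss things now and then, are a little off and sometimes report something else, mostly with a low value. They report only what shows in the picture. A call takes as long as a camera call. They do not tell look-alikes from the thing itself.
- cut_out(label, camera): "region" (400x640 bool, what is visible of it) and "extent" ([centre column, centre row, width, height] in pixels, round what is visible of it).
The state is a dict: "time": time; "q": joint angles; "joint_velocities": joint speeds; "joint_torque": joint torques, N m; "position": TCP position; "tool_rot": TCP orientation; "ft_force": force on the tool from outside, world axes, zero at the start; "moment": the same for the moment, N m; "grip_width": finger opening in m; "grip_force": force on a finger pad.
Only numpy, scipy, OpenCV 4.12 (cv2) and the standard library are available. Lean on these libraries where they do the work, as an engineer would, in place of code of your own. Each camera call takes 0.05 s, during which the arm holds its last target. There are 200 camera calls.

## Working session

There is one attempt and no reset: what is moved stays moved. The work goes in short steps, Python scripts to look and compute and a tool call to move; the robot and the scene stay as the last step left them, time stands still between calls to the robot, and variables do not carry over. Pictures are saved under pics/ and viewed, at most 10 in all, crops included, and the job is handed in when it is done.

Besides the shell and the picture viewer there is one more tool, called after "Request:" as a command line: name --pt "numbers of a row" for each row, then --argument value for the rest. step_arm: Moves the arm, as the interface text tells. Its arguments: {"type":"object","properties":{"rows":{"type":"array"},"jaw":{"type":"number"},"squeeze":{"type":"number"}},"required":["rows"]}

```bash
ls; mkdir -p pics
cat > h.py <<'E'
import numpy as np, cv2
from rig import get_obs, camera, hand_in, cut_out, robot
from scipy.spatial.transform import Rotation as R
def shot(name):
    o=get_obs(); c=camera(name)
    if 'extrinsics' in c: T=np.array(c['extrinsics'])
    else:
        W=np.eye(4); W[:3,:3]=R.from_quat(o['tool_rot']).as_matrix(); W[:3,3]=o['position']; T=W@np.array(c['mount'])
    c['T']=T; c['f']=200/np.tan(np.radians(c['fov_y'])/2); return c
def rays(c,uv):
    uv=np.asarray(uv,float).reshape(-1,1,2); K=np.array([[c['f'],0,c['cx']],[0,c['f'],c['cy']],[0,0,1]])
    return cv2.undistortPoints(uv,K,np.array([c['k1'],0,0,0,0.])).reshape(-1,2)
def world(c,uv,d=None,z=None):
    s=rays(c,uv); v=np.c_[s[:,0],-s[:,1],-np.ones(len(s))]
    vw=v@c['T'][:3,:3].T; o=c['T'][:3,3]
    if z is not None: d=(z-o[2])/vw[:,2]
    return o+vw*np.reshape(d,(-1,1))
def cloud(c,m):
    v,u=np.nonzero(m&(c['depth']>0)); return world(c,np.c_[u,v],d=c['depth'][v,u])
E
python3 - <<'E'
from h import *
print(robot if not callable(robot) else '', getattr(robot,'tip_extent',None)); print(get_obs())
ims=[]
for n in('side','top'):
    c=shot(n); cv2.imwrite(f'pics/{n}0.png',c['pixels']); print(n,c['fov_y'],c['k1'],c['T'].round(3).tolist())
    for l in ('level','shelf','foot_grip','tin_black','tin_brown','brush','driver','spray','tree','lint_roller'):
        for r in cut_out(l,n):
            p=cloud(c,r['region']); print(l,round(r['confidence'],2),np.round(r['extent']), np.median(p,0).round(3) if len(p) else '', p.min(0).round(3) if len(p) else '',p.max(0).round(3) if len(p) else '')
E
```

```text
pics
<Robot object at 0x7fb53f15fe00> 0.1822
{'time': 0.0, 'q': array([-1.38951502e+00,  5.28448079e-01,  1.43390345e+00, -1.26221577e-05,
        1.18139244e+00, -1.78493249e-01]), 'joint_velocities': array([0.00109682, 0.00070355, 0.00084639, 0.001595  , 0.00014886,
       0.00151066]), 'joint_torque': array([-1.55799266e-04, -4.40039563e+01, -1.76589775e+01,  6.32778229e-02,
        5.82661398e-02, -1.69310256e-04]), 'position': array([ 0.22000613, -0.58462709,  0.40378196]), 'tool_rot': array([ 9.83862868e-01,  1.78920931e-01, -7.33550905e-06, -1.07564464e-03]), 'ft_force': array([-0.33092227, -0.26682561,  0.22907576]), 'moment': array([-0.01443416, -0.04386191,  0.06572115]), 'grip_force': 0.0, 'grip_width': 0.0871406544224763}
side 51.00142378056389 -0.061802536398049016 [[-0.872, 0.334, -0.357, 0.066], [-0.489, -0.586, 0.646, 0.843], [0.007, 0.738, 0.675, 0.911], [0.0, 0.0, 0.0, 1.0]]
level 0.71 [363. 165.  55.  32.] [ 0.505 -0.286  0.025] [ 0.405 -0.364 -0.002] [ 0.635 -0.274  0.044]
level 0.48 [390. 152.  10.  22.] [ 0.451 -0.408  0.026] [ 0.417 -0.49  -0.001] [ 0.486 
[... 2354 characters left out ...]
driver 0.51 [324. 181. 131. 100.] [0.525 0.014 0.104] [ 0.395 -0.17  -0.006] [0.706 0.215 0.133]
driver 0.47 [361. 256.   8.  46.] [ 0.373 -0.082  0.021] [ 0.267 -0.094 -0.003] [ 0.403 -0.066  0.029]
spray 0.82 [430. 121.  32.  30.] [ 0.696 -0.268  0.145] [ 0.679 -0.299  0.007] [ 0.73  -0.252  0.176]
tree 0.71 [361. 255.  12.  43.] [ 0.371 -0.083  0.021] [ 0.267 -0.096 -0.004] [ 0.403 -0.066  0.102]
tree 0.7 [192. 182.  24.  86.] [0.6   0.405 0.049] [ 0.43   0.382 -0.002] [0.687 0.455 0.061]
lint_roller 0.92 [153. 234.  21.  90.] [0.435 0.518 0.037] [ 0.275  0.5   -0.004] [0.533 0.567 0.053]
lint_roller 0.28 [322. 184. 128. 108.] [0.525 0.015 0.104] [ 0.393 -0.154 -0.006] [0.7   0.22  0.132]
```

Run:
```python
import cv2
t=cv2.imread('pics/top0.png')[90:340,130:530]
cv2.imwrite('pics/top0c.png',cv2.resize(t,(800,500),interpolation=cv2.INTER_CUBIC))
```

```text
(no output)
```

View pics/top0c.png

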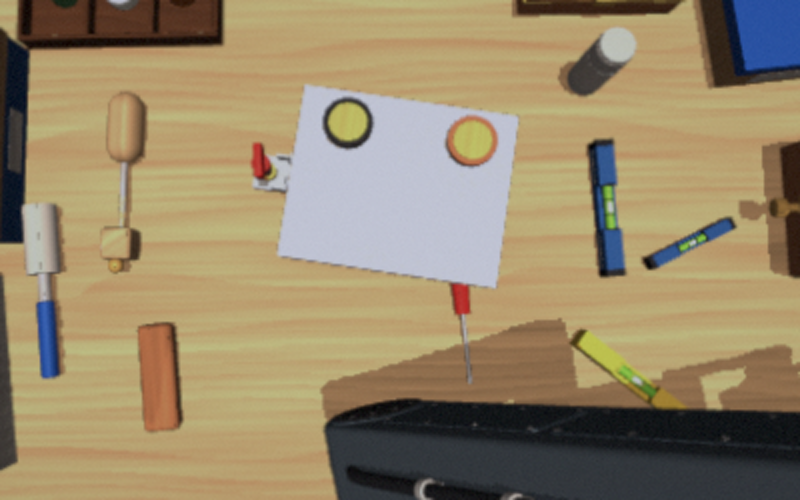

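The large blue level is at crop (606,207), with the small blue one at (690,243) and the yellow one at (625,370) as look-alikes. The red wing is at (260,160), and both tins are on the rear half of the shelf. Next I fit the poses.

Run:
```python
from h import *
def rect(p):
    (c,s,a)=cv2.minAreaRect((p[:,:2]*1000).astype(np.float32)); return np.round(c,1),np.round(s,1),round(a,1)
for n in('top','side'):
    c=shot(n); b=c['pixels'].astype(int)
    ok=np.ones((400,640),bool); v,u=np.nonzero(c['depth']>0); P=np.zeros((400,640,3)); P[v,u]=cloud(c,ok)
    box=lambda x0,x1,y0,y1,z0,z1:(P[...,0]>x0)&(P[...,0]<x1)&(P[...,1]>y0)&(P[...,1]<y1)&(P[...,2]>z0)&(P[...,2]<z1)
    m=box(.38,.65,-.34,-.25,.031,.06); p=P[m]; print(n,'level',len(p),rect(p),np.median(p[:,2]))
    q=p[:,:2]-p[:,:2].mean(0); print(' pca',p[:,:2].mean(0), np.linalg.svd(q,full_matrices=False)[2][0])
    m=box(.37,.75,-.2,.19,.09,.115)&(b.min(2)>120); p=P[m]; print(n,'shelf',len(p),rect(p))
    A=np.c_[p[:,:2],np.ones(len(p))]; print(' plane',np.linalg.lstsq(A,p[:,2],rcond=None)[0].round(4))
    m=(b[...,2]>1.8*b[...,1])&(b[...,2]>80)&box(.5,.65,.15,.24,.105,.16); p=P[m]; print(n,'wing',len(p),p.min(0),p.max(0),rect(p))
    m=m&(P[...,2]>.135); p=P[m]; print('wingtop',len(p),rect(p)); q=p[:,:2]-p[:,:2].mean(0); print(' pca',p[:,:2].mean(0), np.linalg.svd(q,full_matrices=False)[2][0])
    for k,bx in (('black',(.57,.67,.03,.13)),('brown',(.54,.645,-.14,-.04))):
        p=P[box(*bx,.118,.15)]; print(k,rect(p))
```

```text
top level 578 (array([ 508.7, -298.8]), array([200.3,  28.6]), 2.3) 0.040251628314820986
 pca [ 0.50769908 -0.29799281] [-0.99910909 -0.04220223]
top shelf 8560 (array([539.2,  25.5]), array([329.9, 241. ]), 80.4)
 plane [-0.0007 -0.0078  0.1048]
top wing 104 [0.54464674 0.18622322 0.10771851] [0.58736505 0.20416492 0.14750323] (array([566. , 195.3]), array([17.2, 42.8]), 84.6)
wingtop 70 (array([566. , 198.6]), array([42.7, 11.2]), 0.5)
 pca [0.5661248  0.19760677] [-0.99995873  0.00908462]
black (array([620.1,  79.8]), array([64.4, 67.8]), 89.0)
brown (array([592.2, -87.7]), array([64.7, 66.4]), 43.9)
side level 316 (array([ 507.8, -295.2]), array([202.9,  35.1]), 2.7) 0.03847422128724043
 pca [ 0.50423435 -0.29247022] [-0.99877858 -0.04941004]
side shelf 4713 (array([535.8,  13.7]), array([303.8, 243.1]), 80.5)
 plane [-0.0016 -0.0076  0.1046]
side wing 162 [0.54275197 0.19393241 0.10687795] [0.58796903 0.21160035 0.14452227] (array([565.4, 202.9]), array([17.5, 45.3]), 89.2)
wingtop 72 (array([565.4, 200.5]), array([45.1, 13.5]), 0.9)
 pca [0.56557822 0.20241588] [-0.99979961 -0.02001858]
black (array([617.7,  82.2]), array([64.2, 70.3]), 33.6)
brown (array([589.7, -83.2]), array([66.9, 68.7]), 23.4)
```

Request:
step_arm --pt "0.036 0.036 -0.013 0 0 -2.3" --pt "0.036 0.036 -0.013 0 0 -2.3" --pt "0.036 0.036 -0.013 0 0 -2.3" --pt "0.036 0.036 -0.013 0 0 -2.3" --pt "0.036 0.036 -0.013 0 0 -2.3" --pt "0.036 0.036 -0.013 0 0 -2.3" --pt "0.036 0.036 -0.013 0 0 -2.2" --pt "0.036 0.035 -0.013 0 0 -2.1" --pt "0 0 0 0 0 0" --pt "0 0 0 0 0 0" --jaw 0.05

```text
time: 2.45
position: [0.5081, -0.2981, 0.3008]
tool_rot: [1.0, 0.022, -0.0, 0.0]
ft_force: [-0.4, -0.7, 0.4]
grip_width: 0.0499
grip_force: 0.0
```

Run:
```python
from h import *
o=get_obs(); print(o['time'],o['position'],R.from_quat(o['tool_rot']).as_matrix().round(4))
c=shot('wrist'); b=c['pixels'].astype(int); print(np.array(c['mount']).round(3))
cv2.imwrite('pics/w1.png',c['pixels'])
P=cloud(c,c['depth']>-1); v,u=np.nonzero(c['depth']>0); bb=b[v,u]
m=(bb[:,0]>1.4*bb[:,2])&(P[:,2]>.03)&(P[:,1]>-.335); p=P[m]
for r in cut_out('level','wrist'): 
    p=cloud(c,r['region']); p=p[p[:,2]>.03]
    if len(p)>20: print(r['confidence'],len(p),p.min(0),p.max(0),cv2.minAreaRect((p[:,:2]*1000).astype(np.float32)))
```

```text
2.45 [ 0.50808611 -0.2981131   0.30082882] [[ 9.99e-01  4.49e-02 -1.00e-04]
 [ 4.49e-02 -9.99e-01 -6.00e-04]
 [-2.00e-04  5.00e-04 -1.00e+00]]
[[ 0.     0.961  0.278  0.077]
 [ 1.    -0.     0.001 -0.001]
 [ 0.001  0.278 -0.961  0.02 ]
 [ 0.     0.     0.     1.   ]]
0.87 7045 [ 0.40702937 -0.31517775  0.03000666] [ 0.60932731 -0.28056404  0.04233891] ((508.0025329589844, -297.8139343261719), (202.00527954101562, 26.74258041381836), 2.33874249458313)
```

View pics/w1.png

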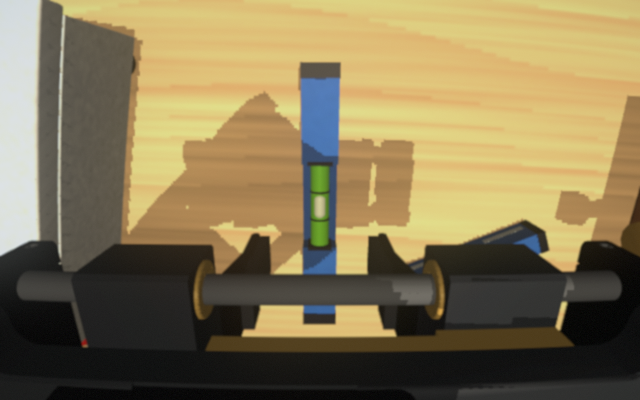

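The wrist view shows the level (column 320, rows 63–322) centred between the fingers, so I descend.

Request:
step_arm --pt "0 0 -0.03 0 0 0" --pt "0 0 -0.03 0 0 0" --pt "0 0 -0.03 0 0 0" --pt "0 0 -0.0148 0 0 0" --pt "0 0 -0.01 0 0 0" --pt "0 0 0 0 0 0" --pt "0 0 0 0 0 0"

```text
time: 3.42
position: [0.5084, -0.2983, 0.1868]
tool_rot: [1.0, 0.022, 0.001, 0.001]
ft_force: [0.6, -0.4, 0.7]
grip_width: 0.0498
grip_force: 0.0
```

Request:
step_arm --pt "0 0 0 0 0 0" --pt "0 0 0 0 0 0" --pt "0 0 0 0 0 0" --pt "0 0 0 0 0 0" --pt "0 0 0 0 0 0" --jaw 0.0 --squeeze 25

```text
time: 4.05
position: [0.5082, -0.2981, 0.1862]
tool_rot: [1.0, 0.022, 0.0, 0.0]
ft_force: [0.1, 0.6, 2.0]
grip_width: 0.026
grip_force: 25.0
```

Request:
step_arm --pt "0 0 0.03 0 0 0" --pt "0 0 0.06 0 0 0" --pt "0 0 0.06 0 0 0" --pt "0 0 0.02 0 0 0" --pt "0 0 0 0 0 0"

```text
time: 4.68
position: [0.5081, -0.2978, 0.3571]
tool_rot: [1.0, 0.022, 0.001, 0.001]
ft_force: [0.9, 0.7, -4.6]
grip_width: 0.0259
grip_force: 25.0
```

Request:
step_arm --pt "-0.001 0.012 0 0 0 3.1" --pt "-0.003 0.032 0 0 0 7.5" --pt "-0.003 0.032 0 0 0 7.5" --pt "-0.003 0.032 0 0 0 7.5" --pt "-0.003 0.032 0 0 0 7.5" --pt "-0.003 0.032 0 0 0 7.5" --pt "-0.003 0.032 0 0 0 7.5" --pt "-0.003 0.032 0 0 0 7.5" --pt "-0.003 0.032 0 0 0 7.5" --pt "-0.003 0.032 0 0 0 7.5" --pt "-0.003 0.022 0 0 0 7.5" --pt "0 0 0 0 0 0"

```text
time: 6.18
position: [0.4756, 0.0255, 0.3539]
tool_rot: [0.762, 0.648, -0.002, -0.002]
ft_force: [-0.1, -0.2, -2.8]
grip_width: 0.0257
grip_force: 25.0
```

Request:
step_arm --pt "0 0 -0.02 0 0 0" --pt "0 0 -0.02 0 0 0" --pt "0 0 -0.014 0 0 0" --pt "0 0 0 0 0 0" --pt "0 0 0 0 0 0"

```text
time: 6.8
position: [0.4774, 0.0238, 0.302]
tool_rot: [0.763, 0.647, 0.0, 0.0]
ft_force: [-0.3, 0.3, -2.8]
grip_width: 0.0259
grip_force: 25.0
```

Run:
```python
from h import *
o=get_obs(); print(o['time'],o['position'],o['ft_force'],R.from_quat(o['tool_rot']).as_euler('xyz',degrees=True))
c=shot('side'); cv2.imwrite('pics/s2.png',c['pixels'][120:270,220:440].repeat(3,0).repeat(3,1))
b=c['pixels'].astype(int); v,u=np.nonzero(c['depth']>0); P=cloud(c,c['depth']>-1); bb=b[v,u]
m=(bb.min(1)>120)&(abs(P[:,2]-.103)<.008)&(P[:,0]>.38)&(P[:,1]<.2)&(P[:,1]>-.16); p=P[m]
a=np.array([.165,.986]); l=(p[:,:2]-[.536,.0137])@np.c_[[.986,-.165],a]; print(len(p),np.percentile(l,[.5,99.5],axis=0))
A=np.c_[l,np.ones(len(p))]; print(np.linalg.lstsq(A,p[:,2],rcond=None)[0].round(4))
```

```text
6.8 [0.4773677  0.02376092 0.30203977] [-0.2935852   0.33247535 -2.81710992] [1.79977207e+02 2.79672573e-03 8.05752528e+01]
3141 [[-0.12065947 -0.14399479]
 [ 0.11917636  0.14964901]]
[ 0.     -0.0078  0.1035]
```

View pics/s2.png

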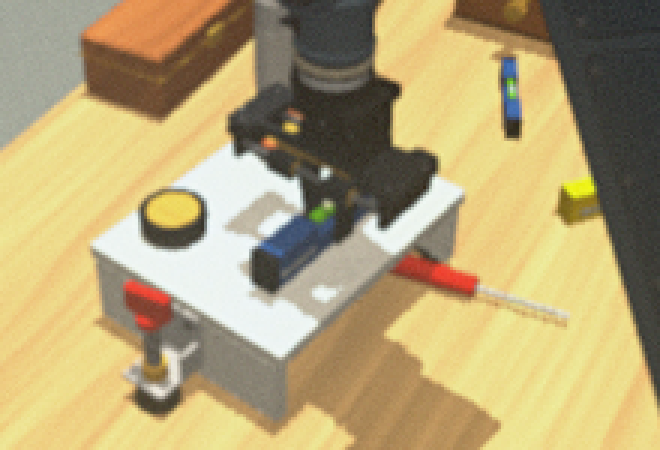

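The level (bar at (295,250)) is held over the shelf parallel to its long edge. I lower it gently.

Request:
step_arm --pt "0 0 -0.006 0 0 0" --pt "0 0 -0.003 0 0 0" --pt "0 0 -0.001 0 0 0" --pt "0 0 0 0 0 0"

```text
time: 7.35
position: [0.477, 0.0241, 0.2919]
tool_rot: [0.763, 0.647, -0.0, -0.0]
ft_force: [-0.2, 0.6, -3.9]
grip_width: 0.026
grip_force: 25.0
```

Request:
step_arm --pt "0 0 -0.001 0 0 0" --pt "0 0 0 0 0 0" --pt "0 0 0 0 0 0"

```text
time: 7.72
position: [0.4771, 0.0241, 0.291]
tool_rot: [0.763, 0.647, 0.0, 0.0]
ft_force: [-0.3, 0.4, -2.5]
grip_width: 0.0259
grip_force: 25.0
```

Request:
step_arm --pt "0 0 -0.0006 0 0 0" --pt "0 0 0 0 0 0"

```text
time: 7.98
position: [0.4771, 0.0241, 0.2905]
tool_rot: [0.763, 0.647, 0.0, 0.0]
ft_force: [-0.4, 0.3, -2.1]
grip_width: 0.0255
grip_force: 25.0
```

Request:
step_arm --pt "0 0 -0.0005 0 0 0" --pt "0 0 0 0 0 0"

```text
time: 8.22
position: [0.4771, 0.0241, 0.2901]
tool_rot: [0.763, 0.647, 0.0, 0.0]
ft_force: [-0.5, 0.5, 1.1]
grip_width: 0.026
grip_force: 25.0
```

Request:
step_arm --pt "0 0 -0.0005 0 0 0" --pt "0 0 0 0 0 0"

```text
time: 8.48
position: [0.4771, 0.0241, 0.29]
tool_rot: [0.763, 0.647, 0.0, 0.0]
ft_force: [-1.6, 1.0, 5.4]
grip_width: 0.0259
grip_force: 25.0
```

Request:
step_arm --pt "0 0 0 0 0 0" --pt "0 0 0 0 0 0" --pt "0 0 0 0 0 0" --jaw 0.06

```text
time: 8.85
position: [0.4772, 0.024, 0.2893]
tool_rot: [0.763, 0.647, 0.0, 0.0]
ft_force: [0.4, -0.2, -0.2]
grip_width: 0.0482
grip_force: 0.0
```

Request:
step_arm --pt "0 0 0.01 0 0 0" --pt "0 0 0.03 0 0 0" --pt "0 0 0.04 0 0 0" --pt "0 0 0.02 0 0 0" --pt "0 0 0 0 0 0" --pt "0 0 0 0 0 0" --pt "0 0 0 0 0 0" --pt "0 0 0 0 0 0"

```text
time: 9.85
position: [0.4769, 0.024, 0.3885]
tool_rot: [0.763, 0.647, -0.001, -0.001]
ft_force: [0.7, 0.5, 0.4]
grip_width: 0.0603
grip_force: 0.0
```

Run:
```python
from h import *
o=get_obs(); print(o['time'],o['position'],o['ft_force'])
c=shot('wrist'); np.savez('w3.npz',**{k:np.array(v) for k,v in c.items()})
cv2.imwrite('pics/w3.png',np.vstack([c['pixels'],cv2.resize(c['pixels'][145:275,280:360],(0,0),fx=4,fy=4)[:200*1+320,:] if 0 else np.zeros((0,640,3),np.uint8)]))
for r in cut_out('level','wrist'):
    p=cloud(c,r['region']); p=p[p[:,2]>.13]
    if len(p)>20: print(r['confidence'],r['extent'],len(p),p.min(0),p.max(0),cv2.minAreaRect((p[:,:2]*1000).astype(np.float32)))
for r in cut_out('bubble','wrist'): print('b',r['confidence'],r['extent'])
```

```text
9.85 [0.47692112 0.02404812 0.38847899] [0.70324166 0.47013616 0.42607459]
0.77 [320.7, 197.3, 44.2, 280.0] 7989 [ 0.44862826 -0.07550987  0.13004665] [0.50669869 0.12547561 0.14614176] ((477.66619873046875, 25.158767700195312), (200.5438232421875, 26.731197357177734), 80.60047149658203)
b 0.53 [319.9, 230.5, 17.5, 21.0]
```

View pics/w3.png

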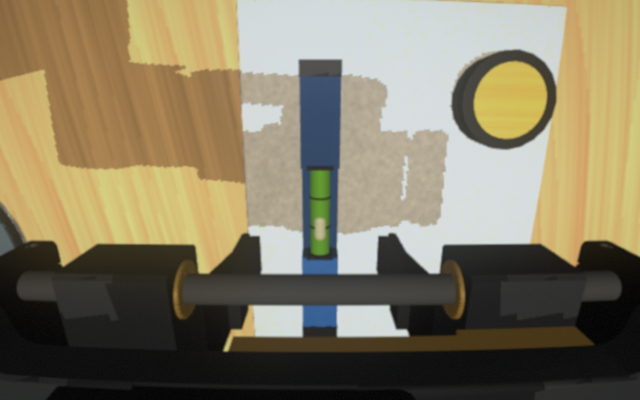

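The level rests aligned on the shelf. The bubble at about (320,229) is off towards the glide end, with the lines at rows ~198 and ~229. I measure the offset.

```bash
cat >> h.py <<'E'
def bubble(c,ctr=(.4777,.0252),z=.141,show=0):
    """signed bubble and line positions (mm) along shelf y from vial middle, straight from the picture"""
    a=np.array([np.cos(np.radians(80.55)),np.sin(np.radians(80.55))]); n=np.array([a[1],-a[0]])
    s=np.arange(-.034,.0341,.0005); Tinv=np.linalg.inv(c['T'])
    prof=[]
    for w in np.arange(-.004,.0041,.001):
        P=np.c_[np.array(ctr)+s[:,None]*a+w*n,np.full(len(s),z),np.ones(len(s))]@Tinv.T
        x=P[:,0]/-P[:,2]; y=-P[:,1]/-P[:,2]; k=1+c['k1']*(x*x+y*y)
        uv=np.float32(np.c_[x*k*c['f']+c['cx'],y*k*c['f']+c['cy']])
        prof.append(cv2.remap(c['pixels'],uv[:,None,0],uv[:,None,1],cv2.INTER_LINEAR)[:,0])
    p=np.mean(prof,0); b,g,r=p.T
    return s*1000,b,g,r
E
python3 - <<'E'
from h import *
c=dict(np.load('w3.npz')); s,b,g,r=bubble(c)
for i in range(0,len(s),3): print(round(s[i],1),p:=np.round([b[i],g[i],r[i]]).astype(int))
E
```

```text
-34.0 [48 49 47]
-32.5 [45 74 56]
-31.0 [ 49 130  86]
-29.5 [ 51 143  93]
-28.0 [ 51 144  93]
-26.5 [ 51 144  94]
-25.0 [ 51 144  94]
-23.5 [ 51 144  94]
-22.0 [ 51 143  94]
-20.5 [ 70 146 111]
-19.0 [104 156 145]
-17.5 [120 164 163]
-16.0 [122 166 166]
-14.5 [122 166 166]
-13.0 [122 165 165]
-11.5 [120 158 161]
-10.0 [121 162 163]
-8.5 [122 166 166]
-7.0 [122 167 167]
-5.5 [120 166 164]
-4.0 [ 92 154 134]
-2.5 [ 54 145  98]
-1.0 [ 49 144  94]
0.5 [ 49 144  95]
2.0 [ 49 144  94]
3.5 [ 49 144  95]
5.0 [ 49 144  95]
6.5 [ 49 144  95]
8.0 [ 48 141  93]
9.5 [45 98 71]
11.0 [ 46 112  78]
12.5 [ 49 143  95]
14.0 [ 48 144  95]
15.5 [ 48 145  95]
17.0 [ 48 144  95]
18.5 [ 48 145  95]
20.0 [ 48 144  95]
21.5 [ 48 145  95]
23.0 [ 48 144  95]
24.5 [ 48 144  95]
26.0 [ 48 144  95]
27.5 [ 48 145  95]
29.0 [ 48 140  93]
30.5 [46 82 64]
32.0 [46 50 50]
33.5 [88 67 53]
```

The bubble spans −20 to −3.6 mm and the lines are at −11 and +10, so the offset is about −11.4 mm. That needs about 3.68 rad (211°) clockwise. I move over the wing.

Request:
step_arm --pt "0.009 0.018 0 0 0 9.9" --pt "0.009 0.018 0 0 0 9.9" --pt "0.009 0.018 0 0 0 9.9" --pt "0.009 0.018 0 0 0 9.9" --pt "0.009 0.018 0 0 0 9.9" --pt "0.009 0.018 0 0 0 9.9" --pt "0.009 0.018 0 0 0 9.9" --pt "0.009 0.018 0 0 0 9.9" --pt "0.009 0.018 0 0 0 9.9" --pt "0.008 0.014 0 0 0 9.9" --pt "0 0 0 0 0 0" --pt "0 0 0 0 0 0" --jaw 0.035

```text
time: 11.5
position: [0.5657, 0.1997, 0.389]
tool_rot: [0.005, 1.0, -0.0, -0.001]
ft_force: [0.2, -0.2, 1.2]
grip_width: 0.0349
grip_force: 0.0
```

Run:
```python
from h import *
o=get_obs(); print(o['time'],o['position'],o['q'].round(3),R.from_quat(o['tool_rot']).as_euler('xyz',degrees=True).round(2))
c=shot('wrist'); cv2.imwrite('pics/w4.png',c['pixels'])
v,u=np.nonzero(c['depth']>0); P=cloud(c,c['depth']>-1); b=c['pixels'][v,u].astype(int)
m=(b[:,2]>1.8*b[:,1])&(b[:,2]>80)&(P[:,2]>.135)&(P[:,2]<.155)&(abs(P[:,0]-.566)<.05)&(abs(P[:,1]-.2)<.05)
p=P[m]; print(len(p),p.min(0),p.max(0),cv2.minAreaRect((p[:,:2]*1000).astype(np.float32)))
```

```text
11.5 [0.56571983 0.19971305 0.38897303] [ 0.153  0.512  1.514 -0.     1.117 -1.408] [-1.7997e+02 -7.0000e-02  1.7948e+02]
985 [0.54501653 0.1924725  0.13500986] [0.58889012 0.20438119 0.14330198] ((566.966796875, 198.3868408203125), (11.901638984680176, 43.872493743896484), 89.728271484375)
```

View pics/w4.png

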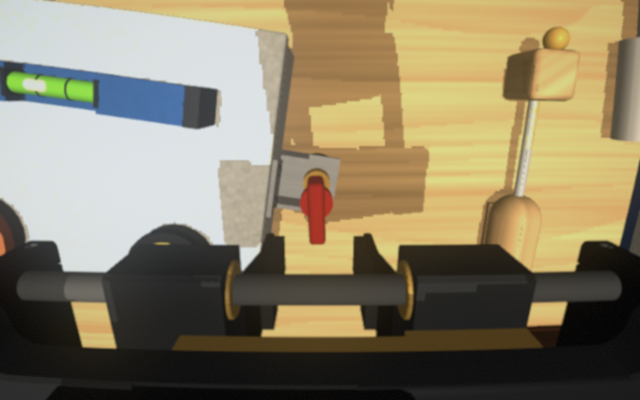

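The wing sits upright between the fingers at image (317,205), lying along world x, with its centre at about (0.567, 0.1985). I descend, pinch and turn.

Request:
step_arm --pt "0.001 -0.001 -0.02 0 0 0.4" --pt "0 0 -0.03 0 0 0" --pt "0 0 -0.03 0 0 0" --pt "0 0 -0.013 0 0 0" --pt "0 0 0 0 0 0" --pt "0 0 0 0 0 0"

```text
time: 12.3
position: [0.5676, 0.199, 0.2975]
tool_rot: [0.0, 1.0, 0.0, 0.001]
ft_force: [-0.1, 0.0, -0.4]
grip_width: 0.0351
grip_force: 0.0
```

Request:
step_arm --pt "0 0 0 0 0 0" --pt "0 0 0 0 0 0" --pt "0 0 0 0 0 0" --pt "0 0 0 0 0 0" --jaw 0.0 --squeeze 30

```text
time: 12.8
position: [0.5672, 0.1982, 0.2968]
tool_rot: [-0.001, 1.0, -0.001, 0.0]
ft_force: [-0.9, -5.2, 2.1]
grip_width: 0.012
grip_force: 29.9
```

Request:
step_arm --pt "0 -0.0007 0 0 0 -3" --pt "0 0 0 0 0 -8" --pt "0 0 0 0 0 -9" --pt "0 0 0 0 0 -9" --pt "0 0 0 0 0 -9" --pt "0 0 0 0 0 -9" --pt "0 0 0 0 0 -3" --pt "0 0 0 0 0 0"

```text
time: 13.8
position: [0.5672, 0.198, 0.2968]
tool_rot: [0.422, 0.907, -0.0, 0.0]
ft_force: [-0.9, -3.5, 3.5]
grip_width: 0.0119
grip_force: 30.0
```

Run:
```python
from h import *
o=get_obs(); print(o['time'],o['position'],o['ft_force'],o['moment'],o['q'].round(3),R.from_quat(o['tool_rot']).as_euler('xyz',degrees=True).round(2))
```

```text
13.8 [0.56720991 0.19800425 0.29680355] [-0.92195525 -3.52726185  3.53471102] [-0.8777786  -0.03857921 -0.04660029] [ 1.500e-01  6.330e-01  1.589e+00 -1.000e-03  9.200e-01 -5.480e-01] [-1.7998e+02  6.0000e-02  1.3006e+02]
```

Request:
step_arm --pt "0 -0.0005 0 0 0 -4" --pt "0 0 0 0 0 -9" --pt "0 0 0 0 0 -9" --pt "0 0 0 0 0 -9" --pt "0 0 0 0 0 -9" --pt "0 0 0 0 0 -9" --pt "0 0 0 0 0 -9" --pt "0 0 0 0 0 -9" --pt "0 0 0 0 0 -9" --pt "0 0 0 0 0 -4" --pt "0 0 0 0 0 0"

```text
time: 15.18
position: [0.5672, 0.1978, 0.2968]
tool_rot: [0.906, 0.423, 0.0, 0.0]
ft_force: [-0.3, -3.5, 4.8]
grip_width: 0.0119
grip_force: 30.0
```

Request:
step_arm --pt "0 0 0 0 0 -4" --pt "0 0 0 0 0 -9" --pt "0 0 0 0 0 -9" --pt "0 0 0 0 0 -9" --pt "0 0 0 0 0 -9" --pt "0 0 0 0 0 -9" --pt "0 0 0 0 0 -9" --pt "0 0 0 0 0 -9" --pt "0 0 0 0 0 -9" --pt "0 0 0 0 0 -5" --pt "0 0 0 0 0 0" --pt "0 0 0 0 0 0"

```text
time: 16.68
position: [0.5672, 0.1977, 0.2968]
tool_rot: [0.964, -0.266, 0.0, -0.0]
ft_force: [-0.1, -2.5, 4.9]
grip_width: 0.0117
grip_force: 30.0
```

Run:
```python
from h import *
o=get_obs(); print(o['time'],o['position'],o['ft_force'],o['moment'],o['q'].round(3),R.from_quat(o['tool_rot']).as_euler('xyz',degrees=True).round(2))
c=shot('side'); 
for z in (.141,): 
    s,b,g,r=bubble(c,z=z)
    for i in range(0,len(s),4): print(round(s[i],1),int(b[i]),int(g[i]),int(r[i]))
cv2.imwrite('pics/s5.png',c['pixels'][120:270,220:440].repeat(3,0).repeat(3,1))
```

```text
16.675 [0.56722181 0.19772813 0.29679869] [-0.11424334 -2.46644977  4.86858687] [-0.78021593  0.22780486 -0.09115414] [ 0.15   0.633  1.589 -0.     0.919  2.259] [-1.7999e+02 -3.0000e-02 -3.0840e+01]
-34.0 55 197 126
-32.0 48 223 140
-30.0 50 235 149
-28.0 57 240 155
-26.0 64 242 158
-24.0 72 242 161
-22.0 80 242 165
-20.0 88 241 168
-18.0 99 240 172
-16.0 112 237 177
-14.0 133 235 186
-12.0 161 236 200
-10.0 183 239 214
-8.0 201 241 223
-6.0 213 243 229
-4.0 216 244 231
-2.0 212 244 230
0.0 198 242 222
2.0 176 238 208
4.0 147 230 187
6.0 117 221 165
8.0 92 218 151
10.0 77 225 150
12.0 74 234 156
14.0 77 242 164
16.0 79 244 169
18.0 78 245 168
20.0 80 242 164
22.0 83 231 154
24.0 93 208 139
26.0 112 173 121
28.0 136 140 104
30.0 156 121 90
32.0 171 115 81
34.0 180 118 79
```

Request:
step_arm --pt "0 0 0 0 0 0" --pt "0 0 0 0 0 0" --pt "0 0 0 0 0 0" --pt "0 0 0.02 0 0 0" --pt "0 0 0.05 0 0 0" --pt "0 0 0.03 0 0 0" --pt "0 0 0 0 0 0" --jaw 0.035

```text
time: 17.6
position: [0.5677, 0.1982, 0.399]
tool_rot: [0.964, -0.267, 0.003, -0.001]
ft_force: [-0.9, -0.3, -0.7]
grip_width: 0.0352
grip_force: 0.0
```

Request:
step_arm --pt "-0.009 -0.021 0 0 0 10.1" --pt "-0.009 -0.021 0 0 0 10.1" --pt "-0.009 -0.021 0 0 0 10.1" --pt "-0.009 -0.021 0 0 0 10.1" --pt "-0.009 -0.021 0 0 0 10.1" --pt "-0.009 -0.021 0 0 0 10.1" --pt "-0.009 -0.021 0 0 0 10.1" --pt "-0.009 -0.021 0 0 0 10.1" --pt "-0.009 -0.021 0 0 0 10.1" --pt "-0.009 -0.022 0 0 0 10.1" --pt "-0.01 -0.023 0 0 0 10.3" --pt "0 0 0 0 0 0" --jaw 0.0

```text
time: 19.1
position: [0.4663, -0.0369, 0.3951]
tool_rot: [0.765, 0.643, -0.001, -0.001]
ft_force: [0.7, 0.1, -0.3]
grip_width: 0.0007
grip_force: 0.0
```

Request:
step_arm --pt "0 0 -0.03 0 0 0" --pt "0 0 -0.015 0 0 0" --pt "0 0 0 0 0 0" --pt "0 0 0 0 0 0"

```text
time: 19.6
position: [0.4674, -0.0357, 0.3514]
tool_rot: [0.764, 0.645, 0.0, -0.0]
ft_force: [1.1, -0.4, 0.4]
grip_width: 0.0008
grip_force: 0.0
```

```bash
cat > b.py <<'E'
from h import *
import sys
o=get_obs(); print(o['time'],o['position'],o['ft_force'],R.from_quat(o['tool_rot']).as_euler('xyz',degrees=True).round(2))
c=shot('wrist'); cv2.imwrite(sys.argv[1],c['pixels']); s,b,g,r=bubble(c)
hi=s[b>85]; hi=hi[abs(hi)<28]; print('bubble',hi.min(),hi.max(),(hi.min()+hi.max())/2)
print(*[f'{x:.0f}:{int(p)}/{int(q)}' for x,p,q in zip(s[::2],b[::2],g[::2])])
p=None
for q in cut_out('level','wrist')[:1]:
    p=cloud(c,q['region']); p=p[p[:,2]>.13]; print(cv2.minAreaRect((p[:,:2]*1000).astype(np.float32)),np.median(p[:,2]))
E
python3 b.py pics/w6.png
```

```text
19.6 [ 0.46737216 -0.03574413  0.35140943] [ 1.0576226  -0.43153751  0.36707925] [ 1.7999e+02 -1.0000e-02  8.0290e+01]
bubble -8.49999999999998 7.000000000000034 -0.7499999999999734
-34:40/46 -33:40/85 -32:44/132 -31:44/141 -30:45/141 -29:45/142 -28:45/142 -27:45/142 -26:45/142 -25:45/142 -24:45/142 -23:46/142 -22:46/142 -21:46/142 -20:46/142 -19:46/142 -18:46/142 -17:47/143 -16:47/142 -15:47/143 -14:47/141 -13:44/101 -12:43/79 -11:46/130 -10:55/142 -9:83/144 -8:105/152 -7:117/161 -6:121/164 -5:121/164 -4:121/164 -3:121/164 -2:121/164 -1:121/164 0:121/164 1:121/164 2:121/164 3:121/164 4:122/164 5:119/164 6:112/160 7:86/151 8:55/136 9:47/82 10:48/104 11:51/144 12:52/144 13:52/144 14:52/145 15:52/144 16:53/144 17:53/145 18:53/145 19:54/145 20:54/145 21:54/145 22:55/145 23:55/145 24:56/145 25:56/145 26:57/145 27:57/145 28:59/153 29:63/170 30:65/117 31:72/75 32:74/75 33:106/85 34:157/106
((477.59283447265625, 23.759403228759766), (130.26234436035156, 26.324234008789062), 80.60248565673828) 0.14416847200563235
```

View pics/w6.png

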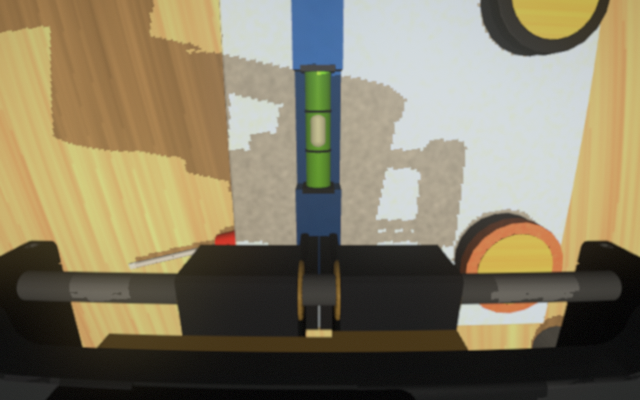

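The bubble (318,130) sits between the lines (rows 111 and 151), with an offset of about +0.6 mm. Now I press down on the solid top at the glide side, keeping the vial in view.

Request:
step_arm --pt "0 0 -0.012 0 0 0" --pt "0 0 -0.007 0 0 0" --pt "0 0 -0.002 0 0 0" --pt "0 0 0 0 0 0" --pt "0 0 0 0 0 0"

```text
time: 20.32
position: [0.4672, -0.0362, 0.3305]
tool_rot: [0.764, 0.645, 0.0, 0.0]
ft_force: [-0.0, 0.2, -0.6]
grip_width: 0.0005
grip_force: 0.0
```

Request:
step_arm --pt "0 0 -0.0015 0 0 0" --pt "0 0 0 0 0 0" --pt "0 0 0 0 0 0"

```text
time: 20.7
position: [0.4671, -0.0361, 0.3289]
tool_rot: [0.764, 0.645, 0.0, 0.0]
ft_force: [0.7, 0.7, 0.2]
grip_width: 0.0005
grip_force: 0.0
```

Request:
step_arm --pt "0 0 -0.001 0 0 0" --pt "0 0 0 0 0 0" --pt "0 0 0 0 0 0"

```text
time: 21.08
position: [0.4671, -0.0361, 0.3278]
tool_rot: [0.764, 0.645, -0.0, -0.0]
ft_force: [-0.0, -0.7, -0.5]
grip_width: 0.0001
grip_force: 0.0
```

Request:
step_arm --pt "0 0 -0.0007 0 0 0" --pt "0 0 0 0 0 0" --pt "0 0 0 0 0 0"

```text
time: 21.45
position: [0.4671, -0.0361, 0.3274]
tool_rot: [0.764, 0.645, 0.0, 0.0]
ft_force: [-1.4, 0.5, 4.7]
grip_width: 0.0003
grip_force: 2.3
```

Request:
step_arm --pt "0 0 -0.0006 0 0 0" --pt "0 0 0 0 0 0" --pt "0 0 0 0 0 0"

```text
time: 21.82
position: [0.467, -0.0361, 0.3273]
tool_rot: [0.764, 0.645, 0.0, 0.0]
ft_force: [-1.9, 1.2, 9.9]
grip_width: 0.0006
grip_force: 4.9
```

Request:
step_arm --pt "0 0 -0.0005 0 0 0" --pt "0 0 0 0 0 0" --pt "0 0 0 0 0 0"

```text
time: 22.2
position: [0.467, -0.0361, 0.3273]
tool_rot: [0.764, 0.645, 0.0, 0.0]
ft_force: [-3.4, 0.2, 12.9]
grip_width: 0.0002
grip_force: 6.8
```

Request:
step_arm --pt "0 0 0.0002 0 0 0" --pt "0 0 0 0 0 0" --pt "0 0 0 0 0 0" --pt "0 0 0 0 0 0" --pt "0 0 0 0 0 0" --pt "0 0 0 0 0 0" --pt "0 0 0 0 0 0" --pt "0 0 0 0 0 0" --pt "0 0 0 0 0 0" --pt "0 0 0 0 0 0" --pt "0 0 0 0 0 0" --pt "0 0 0 0 0 0"

```text
time: 23.7
position: [0.467, -0.0361, 0.3273]
tool_rot: [0.764, 0.645, 0.0, 0.0]
ft_force: [-2.2, 0.5, 11.8]
grip_width: -0.0
grip_force: 6.0
```

Request:
step_arm --pt "0 0 0 0 0 0" --pt "0 0 0 0 0 0" --pt "0 0 0 0 0 0" --pt "0 0 0 0 0 0" --pt "0 0 0 0 0 0" --pt "0 0 0 0 0 0" --pt "0 0 0 0 0 0" --pt "0 0 0 0 0 0"

```text
time: 24.7
position: [0.467, -0.0361, 0.3273]
tool_rot: [0.764, 0.645, 0.0, 0.0]
ft_force: [-2.3, 0.8, 12.2]
grip_width: 0.0003
grip_force: 6.0
```

```bash
python3 b.py pics/w7.png; python3 -c "
from h import *
print(get_obs()['ft_force'])
c=shot('top'); cv2.imwrite('pics/t7.png',cv2.resize(c['pixels'][90:340,130:530],(800,500)))"
```

```text
24.7 [ 0.46703437 -0.03610705  0.32731184] [-2.31154112  0.83808163 12.19667091] [1.7996e+02 1.0000e-02 8.0320e+01]
bubble -8.49999999999998 7.000000000000034 -0.7499999999999734
-34:38/44 -33:38/86 -32:42/135 -31:44/142 -30:44/143 -29:44/143 -28:44/143 -27:44/143 -26:44/143 -25:45/143 -24:44/143 -23:45/143 -22:45/143 -21:45/143 -20:45/143 -19:45/144 -18:46/144 -17:46/144 -16:46/144 -15:46/144 -14:46/142 -13:43/100 -12:41/73 -11:45/133 -10:53/144 -9:82/145 -8:105/153 -7:117/162 -6:122/166 -5:123/166 -4:122/166 -3:123/166 -2:123/166 -1:123/166 0:123/166 1:123/166 2:123/166 3:123/166 4:123/166 5:121/166 6:113/162 7:88/153 8:54/139 9:46/77 10:47/95 11:50/145 12:50/146 13:51/146 14:51/145 15:51/146 16:51/146 17:52/146 18:52/145 19:52/146 20:53/146 21:53/146 22:54/146 23:54/146 24:55/146 25:55/146 26:59/157 27:65/188 28:68/208 29:69/210 30:66/141 31:72/72 32:73/73 33:102/82 34:161/107
((477.65325927734375, 25.528480529785156), (113.39089965820312, 26.357532501220703), 80.15323638916016) 0.14392491811556057
[-2.67004591 -0.08234521 12.49573648]
```

View pics/w7.png

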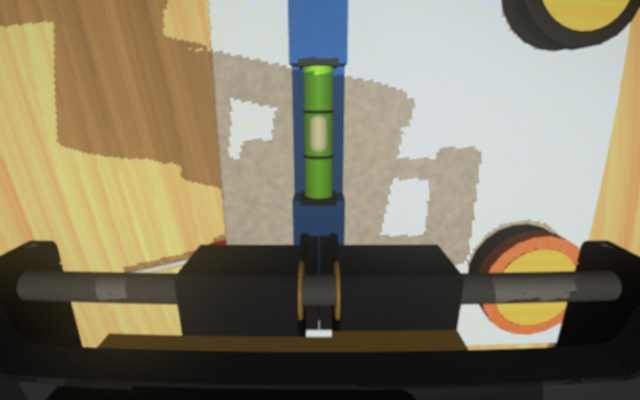

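View pics/t7.png

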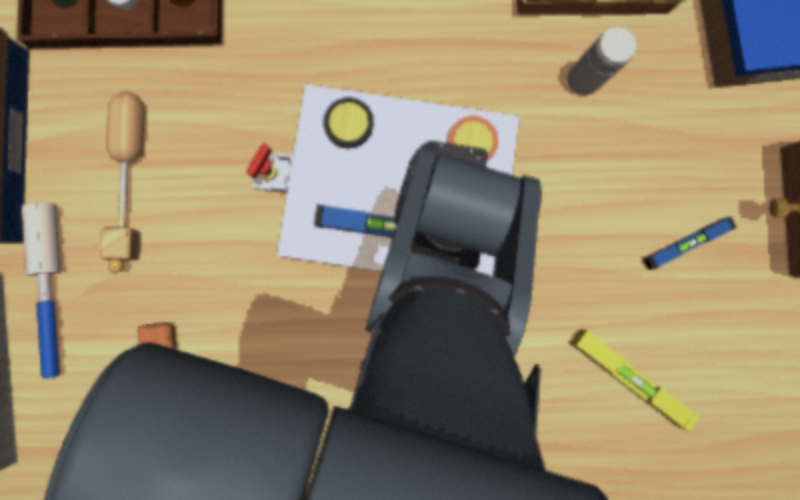

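The bubble (318,134) is between the lines (rows 111 and 157) with about 12 N pressing down. The other things are where they were, so I hand in.

```bash
python3 -c "
from rig import hand_in
print(hand_in())"
```

```text
the job is handed in; nothing more can be done
None
```

I laid the large blue level lengthways on the shelf, turned the foot about 3.7 rad clockwise so the bubble sits about 0.6 mm off centre (2 mm allowed), and handed in at about 25 s while still pressing on the level with about 12 N; the tins and other things look unmoved.

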